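Open a cordless table lamp for a battery change

TASK

The cells in the cordless table lamp need changing, so take its top off the base: by the handle, push the top straight down against its spring, turn it a quarter turn anticlockwise as seen from above while it is down, then let it rise and lift it off. Do not force it, keep it level all the way so that the loose glass ball stays in the middle of the dish, knock nothing else about, and finish still holding the top level and still in the air, at least 10 cm above the desk and completely to one side of the base, so that a colleague can get at the cells.

Things in the scene. Friction and masses are not known exactly. Their poses are not given: they have to be found in the camera images.
- lamp_base: Base of the lamp, fixed to the desk: a round wooden battery housing, 108 mm across, 44 mm high, open at the top. Origin on its axis at desk level, z up. It holds the lamp top by a push-and-turn bayonet: two lugs on the top sit in notches under two keepers in the base. Sideways the boss has 3 mm of play. Not pushed down, it is held by the notches: use less than 1.5 N m.
- base_rim (a point): Mouth of the base, on its axis, 44 mm above the desk. To unlock: push the top down 4 to 7 mm (at least 3.5), turn it anticlockwise seen from above while it is held down, let it rise, lift. It comes out when turned by 67 to 94 degrees; a stop ends the turn at 94. Clockwise it turns only a few degrees, or when pushed down up to about 55 and does not come out.
- spring_plate (a joint): Brass spring plate in the base, on its axis, on which the top stands: 0 = up (top at its normal height), grows in m as the top is pushed down, 0.008 = bottom. Its spring pushes up with 9 N at 0 and 15 N at the bottom; the weight of top and ball, about 4 N, already bears a part.
- lamp_top: The lamp's top, about 0.22 kg: a round aluminium dish, 115 mm across, on a boss 66 mm in diameter (82 mm over its lugs), with a carrying handle across. Origin on the axis at the underside of the boss, 32 mm above the base's origin when seated; lifted 20 mm it is clear. z up, x along the handle (parallel to the base's x when locked). The dish's rim is 44 mm above this origin.
- handle (a point): Centre of the handle's wooden grip bar, on the lamp's axis, 120 mm above the origin of lamp_top (152 mm above the desk when seated). The bar is 72 mm long along x, 12 mm wide (y) and 14 mm high; steel wires run from its ends down to the dish's rim. There is 26 mm free below the bar's underside, down to the ball.
- dish (a point): Centre of the dish's hollow floor, 27 mm above the origin of lamp_top. The floor rises 4 degrees near the middle and more steeply outwards, so the ball rests here by itself if the dish is level and moved smoothly.
- ball (a point): Centre of the loose opal glass ball, white, 60 mm in diameter, 0.18 kg, which lies in the middle of the dish under the handle.
- fresh_cell_1: Loose battery cell, 15 x 50 x 15 mm, lying on the desk; leave it alone. Origin: centre of its underside.
- fresh_cell_2: Another such loose cell; leave it alone. Origin: centre of its underside.
- stapler: Black stapler, 36 x 134 x 43 mm, loose; leave it alone. Origin: centre of its underside.
- mug: White dotted coffee mug, 82 mm wide and 91 mm high with a handle, loose; leave it alone. Origin: under its middle.
- glue_stick: Upright glue stick, 27 mm across and 90 mm high, loose; leave it alone. Origin: centre of its underside.
- clip_box: Clear box of paper clips, 56 x 71 x 22 mm, loose; leave it alone. Origin: centre of its underside.
- hole_punch: Hole punch, 67 x 104 x 56 mm, loose; leave it alone. Origin: centre of its underside.
Not all that is in view belongs to the job. Leave any pink look-alike of the part that bears ball alone.

How it is judged:
On the way, in this order (a step that is already met when the one before it is completed fails the run):
1. the top is pushed down against its spring (value of joint spring_plate above 0.003 m), for 0.1 s.
2. the top is turned about a quarter turn while it still sits in the base (angle between the x axis of lamp_top and the x axis of lamp_base, either way round above 1.12 rad and z of lamp_top in the frame of lamp_base below 0.04 m and horizontal distance between lamp_top and lamp_base below 0.012 m), for 0.1 s.
3. the top is lifted clear of the base (z of lamp_top in the frame of lamp_base above 0.06 m), for 0.1 s.
At the end, for the whole second after the job is handed in: The lamp's top is held still by the fingers, its underside more than 9 cm above the desk and its axis more than 11.5 cm to the side of the base's axis (so that no part of the dish is over the base), tilted less than 7 degrees, with the ball resting in the dish within 15 mm of its middle (height (world z) of lamp_top above 0.09 m and horizontal distance between lamp_top and lamp_base above 0.115 m and angle between lamp_top's own z axis and vertical below 0.12 rad and horizontal distance between ball and dish below 0.015 m and distance between ball and dish below 0.036 m and linear speed of lamp_top below 0.02 m/s and contact force between the fingers and lamp_top above 1 N and contact force between lamp_top and lamp_base below 0.1 N); the arm keeps its last pose, push and grip.
It fails at once if the ball rolls more than 20 mm from the middle of the dish (horizontal distance between ball and dish above 0.02 m).
It fails at once if the top is tilted more than 12 degrees (angle between lamp_top's own z axis and vertical above 0.21 rad).
It fails at once if a thing standing by is pushed more than 2 cm (distance of any of fresh_cell_1, fresh_cell_2, stapler, mug, glue_stick, clip_box, hole_punch from where it was at the start of the episode above 0.02 m).
It fails at once if the top is forced against the base (over 60 N) (contact force between lamp_top and lamp_base above 60 N).
It also fails if it takes over 45 s, if anything falls off the work surface, if the arm or the gripper's body presses on something with over 40 N, if the wrist force passes 120 N, or if a joint passes its speed limit or range.

ROBOT

A 6-joint arm with a two-finger parallel gripper is mounted at the origin on a cart in front of the work surface, level with it; the furniture and walls round the work are solid. World frame = base frame: x ahead of the robot, y to its left, z up, the work surface at z = 0. Lengths are in m, angles in rad, forces in N, time in s.
With the tool pointing down it reaches from about 0.35 to 0.925 m from the base axis. Payload 6.4 kg.
Tool frame: the origin (TCP) lies at the very end of the fingers, on their centre line; the grasp point (between the pads) lies 19 mm behind it; z points along the fingers, y is the line along which they close (so a half turn about z gives the same grasp; the last joint's range is limited). The gripper opens to 94 mm and grips with 3 to 60 N. Pads are 16 mm wide; open, the fingers measure 119 mm over their backs; the gripper's body (75 mm by 177 mm) begins 78 mm behind the grasp point.
Start: joints at [1.053, 0.245, 1.558, -0, 1.339, -0.174], TCP at [0.219, 0.612, 0.205] pointing down, gripper open.
Joint ranges: [-3.13, 3.13], [-1.02, 2.26], [0.13, 2.54], [-0.95, 4.09], [0.21, 2.88], [-2.74, 2.74]. Speed limits (rad/s): [2.57, 2.57, 3.14, 3.14, 3.14, 3.14].

INTERFACE

Orientations are given as a unit quaternion [w, x, y, z].
In Python, from station import read_state, snapshot, camera_model, job, boxes_of, trace gives the robot as it stands.
- The arm moves only by the shell command python3 -m inch 'ROWS' [FORCE]. ROWS is JSON, a list of rows, each a list of 3 entries, a list of its own where there are three numbers: the shift along the tool's x, y, z in units of 0.02 m (1.0 is 0.02 m), then the turn, a rotation vector about the tool's x, y, z in units of 0.08 rad (1.0 is 0.08 rad), then the opening, from -1 (shut) to 1 (fully open). A call has 1 to 12 rows; each row shifts and turns the commanded pose from where the row before left it, along the tool's axes as they then stand; what a row does not reach is not made up. A row lasts 1/12 s, in which the tool goes at most 41.7 mm and 7.16 degrees, less where a joint would pass 70% of its speed; a pose out of reach is approached as far as the arm can. A call with a number of a shift or a turn outside -1 to 1 is refused whole. A call with a gripper value outside its range is refused whole. The fingers move at their own pace and stop on an object; FORCE is the grip in N (left out, the last holds). Time passes only in rows, so rows that do not move let the fingers close. It gives the time, the measured TCP pose, the force, the opening and the grip force at its end, in the units of the state.
- read_state(): the state, without advancing time (a new reading comes with each control period).
- snapshot(name): name is "scene" or "top"; returns the picture (420x560x3 uint8, red, green, blue); there is no depth.
- camera_model(name): a dict with "K" (3x3 intrinsics, pixels), "R" (3x3) and "t" (3): a world point X has camera coordinates R X + t. Camera axes: x right, y down, z forward; pixel columns grow to the right and rows downward; lengths in m; the calibration is good to about 2 mm. A picture is of the moment at which its call begins. camera_model takes no time and is no camera call.
- job.sign_off(): hands the job in; it is judged then, once.
Trained networks look in the newest picture that a camera, given by its name, has taken for a name from the list of things; names that differ only in an ending like _2 or _b are one class to them, and where a whole thing is asked for, a point or a joint stands for the part that bears it (a point fixed in the world has none). Each returns a list of dicts, best first, with "conf" (0 to 1); they miss things now and then, are a little off and sometimes report something else, mostly with a low value. They report only what shows in the picture. A call takes as long as a camera call. They do not tell look-alikes from the thing itself.
- boxes_of(camera, name): "xy" ([column, row] in pixels, amid what is visible of it).
- trace(camera, name): "region" (420x560 bool, what is visible of it) and "xy" ([column, row] in pixels, amid what is visible of it).
The state is a dict: "t": time; "joint_pos": joint angles; "joint_vel": joint speeds; "tau": joint torques, N m; "eef_pos": TCP position; "orientation": TCP orientation; "contact_force": force on the tool from outside, world axes, zero at the start; "moment": the same for the moment, N m; "finger_gap": finger opening in m; "grasp_force": force on a finger pad.
Only numpy, scipy, OpenCV 4.12 (cv2) and the standard library are available. Lean on these libraries where they do the work, as an engineer would, in place of code of your own. Each camera call takes 0.05 s, during which the arm holds its last target. There are 200 camera calls.

## Working session

There is one attempt and no reset: what is moved stays moved. The work goes in short steps, Python scripts to look and compute and a shell command to move; the robot and the scene stay as the last step left them, time stands still between calls to the robot, and variables do not carry over. Pictures are saved under pics/ and viewed, at most 10 in all, crops included, and the job is handed in when it is done.

```bash
mkdir -p pics
cat > h.py <<'E'
from station import *
import numpy as np, cv2
def ray(cam,uv,z):
    m=camera_model(cam);K,R,t=map(np.array,(m["K"],m["R"],m["t"]))
    d=R.T@np.linalg.solve(K,[uv[0],uv[1],1.]);c=-R.T@t
    return c+d*(z-c[2])/d[2]
def proj(cam,X):
    m=camera_model(cam);p=np.array(m["K"])@(np.array(m["R"])@X+np.array(m["t"]));return p[:2]/p[2]
def save(cam,fn):
    im=snapshot(cam);cv2.imwrite("pics/"+fn,im[:,:,::-1]);return im
E
python3 - <<'E'
from h import *
a=save("scene","a.png");b=save("top","b.png")
cv2.imwrite("pics/ab.png",cv2.resize(np.hstack([a,b])[:,:,::-1],(800,300)))
for c in("scene","top"):
    m=camera_model(c);print(c,-np.array(m["R"]).T@np.array(m["t"]))
    for n,z in(("handle",.152),("ball",.089),("lamp_base",.03),("mug",.05),("glue_stick",.05),("stapler",.02),("hole_punch",.03),("clip_box",.01),("fresh_cell_1",.01)):
        print(n,[(np.round(d["xy"]),round(d["conf"],2),np.round(ray(c,d["xy"],z),3)[:2]) for d in boxes_of(c,n)[:3]])
s=read_state();print(s)
E
```

```text
scene [-0.27641996 -0.53270104  0.8118981 ]
handle [(array([275., 229.]), 0.58, array([ 0.434, -0.113])), (array([188., 210.]), 0.34, array([0.385, 0.13 ]))]
ball [(array([232., 220.]), 0.81, array([0.475, 0.054])), (array([272., 217.]), 0.76, array([ 0.543, -0.036]))]
lamp_base [(array([272., 244.]), 0.91, array([ 0.5  , -0.063]))]
mug [(array([400., 228.]), 0.73, array([ 0.73 , -0.362]))]
glue_stick [(array([312., 206.]), 0.52, array([ 0.703, -0.089]))]
stapler [(array([302., 304.]), 0.74, array([ 0.354, -0.237]))]
hole_punch [(array([350., 262.]), 0.82, array([ 0.544, -0.285]))]
clip_box [(array([202., 194.]), 0.5, array([0.626, 0.296]))]
fresh_cell_1 [(array([160., 226.]), 0.56, array([0.417, 0.294])), (array([311., 206.]), 0.45, array([ 0.753, -0.063]))]
top [ 0.34534441 -0.03460295  1.70616287]
handle [(array([277., 206.]), 0.97, array([ 0.54 , -0.037]))]
ball [(array([235., 211.]), 0.6, array([0.534, 0.099])), (array([279., 211.]), 0.51, array([ 0.531, -0.043])), (array([180., 189.]), 0.5, array([0.609, 0.275]))]
lamp_base [(array([349., 207.]), 0.67, array([ 0.545, -0.276]))]
[... 464 characters left out ...]
 array([ 1.05290147e+00,  2.45100405e-01,  1.55779664e+00,  2.98648691e-05,
        1.33873042e+00, -1.74110902e-01]), 'joint_vel': array([-1.11149143e-03, -4.26959783e-04,  1.37740353e-03, -7.02372639e-06,
       -4.43859263e-05, -6.56915706e-04]), 'tau': array([-7.83713895e-04, -4.15839994e+01, -3.14884007e+01,  6.85387733e-02,
        2.89890112e-02, -5.17829380e-05]), 'eef_pos': array([0.21907974, 0.61197284, 0.2054568 ]), 'orientation': array([-1.95748916e-05,  1.71050135e-01,  9.85262326e-01, -1.14486998e-05]), 'contact_force': array([ 0.24037408, -0.10623181, -0.03330962]), 'moment': array([ 0.01225686, -0.01082527,  0.00870244]), 'grasp_force': 0.0, 'finger_gap': 0.09429489847138228}
```

View pics/a.png

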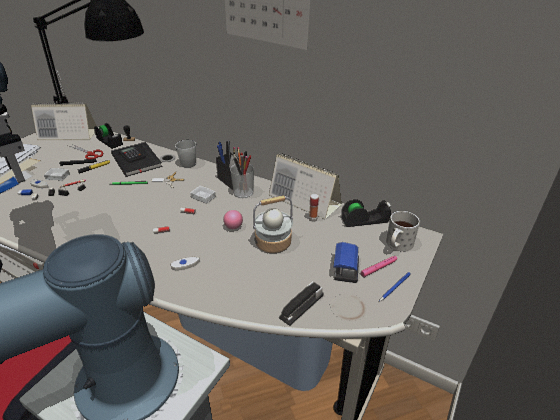

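View pics/b.png

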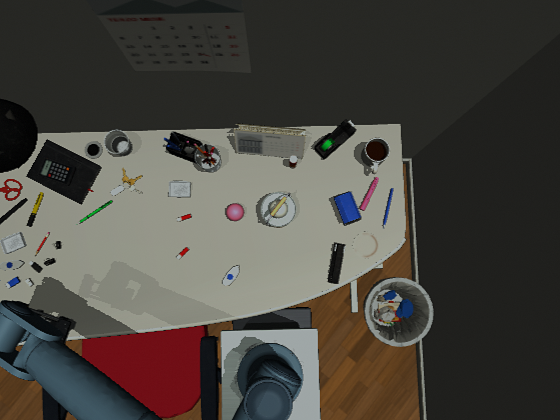

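Scene picture: the lamp is at (273,225), with its wooden handle at (272,201) and a white ball at (273,218). A plain pink ball, the look-alike, lies at (233,219). Top picture: lamp at (278,208), pink ball at (235,212). The white ball in the dish under a handle fits the description. I'll confirm that in a crop and measure the bar.

Run:
```python
from h import *
a=cv2.imread("pics/a.png");b=cv2.imread("pics/b.png")
ca=a[180:260,215:345];cb=b[170:250,215:345]
cv2.imwrite("pics/c.png",np.vstack([cv2.resize(x,None,fx=3.7,fy=3.7,interpolation=cv2.INTER_CUBIC) for x in(ca,cb)]))
for cam,im,(x0,x1,y0,y1) in(("top",b,(255,300,185,230)),("scene",a,(250,300,190,209))):
    hsv=cv2.cvtColor(im,cv2.COLOR_BGR2HSV)
    m=np.zeros(im.shape[:2],bool);m[y0:y1,x0:x1]=True
    m&=(hsv[...,1]>75)&(hsv[...,0]>8)&(hsv[...,0]<32)&(hsv[...,2]>90)
    n,l,s,c=cv2.connectedComponentsWithStats(m.astype(np.uint8));k=1+s[1:,4].argmax()
    y,x=np.where(l==k);P=np.array([ray(cam,(u,v),.158)[:2] for u,v in zip(x,y)])
    w,V=np.linalg.eigh(np.cov(P.T));e=(P-P.mean(0))@V
    d=V[:,1];mid=P.mean(0)+V@((e.max(0)+e.min(0))/2)
    print(cam,s[k],c[k],"mean",P.mean(0).round(4),"mid",mid.round(4),"ext",np.ptp(e,axis=0).round(3),"ang",np.degrees(np.arctan2(d[1],d[0])))
for d in trace("top","lamp_top")[:2]:
    y,x=np.where(d["region"]);(cc,r)=cv2.minEnclosingCircle(np.c_[x,y].astype(np.float32));print("top region",d["conf"],cc,r,ray("top",cc,.076))
```

```text
top [271 197  15  19  60] [277.75       206.01666667] mean [ 0.5374 -0.0392] mid [ 0.5386 -0.0401] ext [0.012 0.069] ang 141.95583344418336
scene [261 196  24   9 110] [272.65454545 199.93636364] mean [ 0.5342 -0.0461] mid [ 0.5345 -0.046 ] ext [0.023 0.069] ang 142.61924818409315
top region 0.97 (278.0, 209.0) 18.868061065673828 [ 0.53781553 -0.04004579  0.076     ]
```

View pics/c.png

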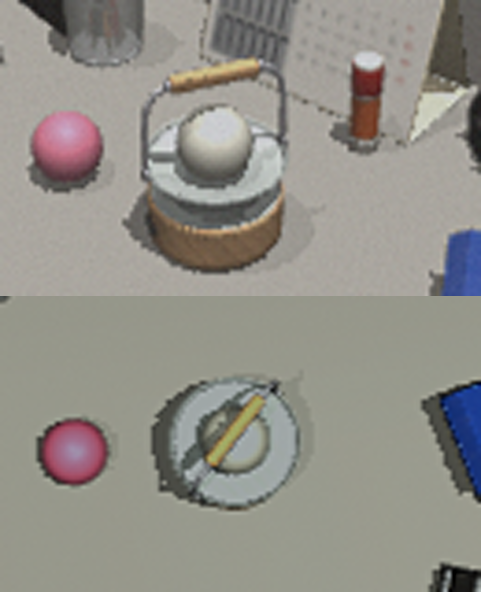

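The white ball under the wooden handle is confirmed as the target. The bar's centre is at about (0.537, -0.040), along -38°. I'm translating first.

```bash
python3 -m inch '[[[-0.5,-0.5,-0.3],[0,0,0],1],[[-1,-1,-0.3],[0,0,0],1],[[-1,-1,-0.3],[0,0,0],1],[[-1,-1,-0.3],[0,0,0],1],[[-1,-1,-0.3],[0,0,0],1],[[-1,-1,-0.3],[0,0,0],1],[[-1,-1,-0.3],[0,0,0],1],[[-1,-1,0],[0,0,0],1],[[-1,-1,0],[0,0,0],1],[[-1,-1,0],[0,0,0],1],[[-1,-1,0],[0,0,0],1],[[-1,-1,0],[0,0,0],1]]'
python3 -m inch '[[[-1,-1,0],[0,0,1],0],[[0,0,0],[0,0,1],0],[[0,0,0],[0,0,1],0],[[0,0,0],[0,0,1],0],[[0,0,0],[0,0,1],0],[[0,0,0],[0,0,1],0],[[0,0,0],[0,0,1],0],[[0,0,0],[0,0,1],0],[[0,0,0],[0,0,1],0],[[0,0,0],[0,0,1],0],[[0,0,0],[0,0,1],0],[[0,0,0],[0,0,1],0]]'
python3 -m inch '[[[0,0,0],[0,0,1],0],[[0,0,0],[0,0,1],0],[[0,0,0],[0,0,1],0],[[0,0,0],[0,0,1],0],[[0,0,0],[0,0,1],0],[[0,0,0],[0,0,1],0],[[0,0,0],[0,0,1],0],[[0,0,0],[0,0,1],0],[[0,0,0],[0,0,1],0],[[0,0,0],[0,0,1],0],[[0,0,0],[0,0,1],0],[[0,0,0],[0,0,1],0]]'
cat >> h.py <<'E'
def to(target,yaw):
    from scipy.spatial.transform import Rotation as Ro
    s=read_state();q=s["orientation"];R=Ro.from_quat([q[1],q[2],q[3],q[0]])
    y=np.radians(yaw);G=Ro.from_matrix(np.array([[np.cos(y),np.sin(y),0],[np.sin(y),-np.cos(y),0],[0,0,-1]]))
    M=R.as_matrix();print("t",round(s["t"],2),"pos",s["eef_pos"].round(4),"yaw",np.degrees(np.arctan2(M[1,0],M[0,0])).round(2),"shift units now",(M.T@(np.array(target)-s["eef_pos"])/.02).round(2),"at goal yaw",(G.as_matrix().T@(np.array(target)-s["eef_pos"])/.02).round(2),"turn units",((R.inv()*G).as_rotvec()/.08).round(2),"F",s["contact_force"].round(1),"M",s["moment"].round(2),"gap",round(s["finger_gap"],4),"grip",s["grasp_force"],"q",s["joint_pos"].round(2))
E
python3 -c "
from h import *
to((.537,-.04,.22),-38)"
```

```text
t: 2.05
eef_pos: [0.3585, 0.3167, 0.2477]
orientation: [0.0, 0.171, 0.985, 0.0]
contact_force: [0.4, 0.4, -0.1]
finger_gap: 0.094
grasp_force: 0.0
t: 3.05
eef_pos: [0.3702, 0.2923, 0.2476]
orientation: [0.0, 0.608, 0.794, 0.0]
contact_force: [-0.6, 0.2, 0.6]
finger_gap: 0.0467
grasp_force: 0.0
t: 4.05
eef_pos: [0.3702, 0.2923, 0.2476]
orientation: [0.0, 0.906, 0.423, 0.0]
contact_force: [0.1, -0.2, -0.6]
finger_gap: 0.0469
grasp_force: 0.0
t 4.05 pos [0.3702 0.2923 0.2476] yaw 50.07 shift units now [-7.39 17.06  1.38] at goal yaw [16.8   7.96  1.38] turn units [-0.   -0.   19.21] F [ 0.1 -0.2 -0.6] M [-0.06  0.1  -0.03] gap 0.0469 grip 0.0 q [ 0.43 -0.22  1.95  0.    1.41  1.12]
```

```bash
python3 -m inch '[[[0,0,0],[0,0,1],0],[[0,0,0],[0,0,1],0],[[0,0,0],[0,0,1],0],[[0,0,0],[0,0,1],0],[[0,0,0],[0,0,1],0],[[0,0,0],[0,0,1],0],[[0,0,0],[0,0,1],0],[[0,0,0],[0,0,1],0],[[0,0,0],[0,0,1],0],[[0,0,0],[0,0,1],0],[[0,0,0],[0,0,1],0],[[0,0,0],[0,0,1],0]]'
python3 -m inch '[[[0,0,0],[0,0,1],0],[[0,0,0],[0,0,1],0],[[0,0,0],[0,0,1],0],[[0,0,0],[0,0,1],0],[[0,0,0],[0,0,1],0],[[0,0,0],[0,0,1],0],[[0,0,0],[0,0,1],0],[[0,0,0],[0,0,0.2],0],[[1,0.47,0],[0,0,0],0],[[1,0.47,0],[0,0,0],0],[[1,0.47,0],[0,0,0],0],[[1,0.47,0],[0,0,0],0]]'
python3 -m inch '[[[1,0.47,0],[0,0,0],0],[[1,0.47,0],[0,0,0],0],[[1,0.47,0],[0,0,0],0],[[1,0.47,0],[0,0,0],0],[[1,0.47,0],[0,0,0],0],[[1,0.47,0],[0,0,0],0],[[1,0.47,0],[0,0,0],0],[[1,0.47,0],[0,0,0],0],[[1,0.47,0],[0,0,0],0],[[1,0.47,0],[0,0,0],0],[[1,0.47,0],[0,0,0],0],[[0.8,0.47,0],[0,0,0],0]]'
python3 -m inch '[[[1,0.5,0.5],[0,0,0],0],[[0,0,0.5],[0,0,0],0],[[0,0,0],[0,0,0],0]]'
python3 - <<'E'
from h import *
to((.537,-.04,.133),-38)
a=save("scene","d0.png");cv2.imwrite("pics/d.png",cv2.resize(a[130:270,190:350,::-1],None,fx=4,fy=4,interpolation=cv2.INTER_CUBIC))
for p in((.537,-.04,.22),(.537,-.04,.152)):print((proj("scene",np.array(p))-[190,130])*4)
E
```

```text
t: 5.05
eef_pos: [0.3702, 0.2923, 0.2476]
orientation: [-0.0, 0.999, -0.043, 0.0]
contact_force: [-0.2, -0.5, 0.1]
finger_gap: 0.0469
grasp_force: 0.0
t: 6.05
eef_pos: [0.4108, 0.2129, 0.2476]
orientation: [-0.0, 0.947, -0.322, 0.0]
contact_force: [0.7, -0.0, 0.5]
finger_gap: 0.0467
grasp_force: 0.0
t: 7.05
eef_pos: [0.5288, -0.0212, 0.2475]
orientation: [0.0, 0.947, -0.323, 0.0]
contact_force: [0.4, -0.2, 0.6]
finger_gap: 0.0473
grasp_force: 0.0
t: 7.3
eef_pos: [0.5367, -0.0403, 0.2249]
orientation: [-0.0, 0.946, -0.323, -0.002]
contact_force: [-0.4, 0.2, 0.3]
finger_gap: 0.047
grasp_force: 0.0
t 7.3 pos [ 0.5367 -0.0403  0.2249] yaw -37.75 shift units now [ 0.03 -0.03  4.6 ] at goal yaw [ 0.01 -0.02  4.6 ] turn units [0.02 0.05 0.06] F [-0.4  0.2  0.3] M [0.04 0.18 0.03] gap 0.047 grip 0.0 q [-0.29 -0.03  1.82  0.    1.36  1.94]
[324.36247785 198.99649195]
[325.28809266 282.31142109]
```

View pics/d.png

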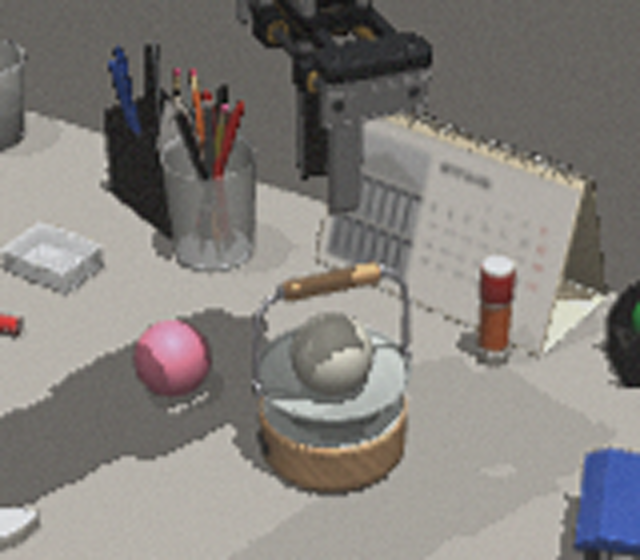

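The fingers are over the bar: tips at about (325,195) in the crop, bar centre at (331,281), so within a few mm. I'm lowering and closing gently, then checking the side force.

```bash
python3 -m inch '[[[0,-0.1,0.8],[0,0,0],0],[[0,0,1],[0,0,0],0],[[0,0,1],[0,0,0],0],[[0,0,1],[0,0,0],0],[[0,0,0.6],[0,0,0],0],[[0,0,0.2],[0,0,0],-0.4],[[0,0,0],[0,0,0],-0.4],[[0,0,0],[0,0,0],-0.6],[[0,0,0],[0,0,0],-0.6]]' 5
python3 -c "
from h import *
to((.537,-.04,.133),-38)"
python3 -m inch '[[[0,0,0],[0,0,0],-1],[[0,0,0],[0,0,0],-1],[[0,0,0],[0,0,0],-1],[[0,0,0],[0,0,0],-1],[[0,0,0],[0,0,0],-1],[[0,0,0],[0,0,0],-1]]' 4
python3 - <<'E'
from h import *
to((.537,-.04,.133),-38)
a=save("scene","e0.png");b=save("top","e1.png")
cv2.imwrite("pics/e.png",np.hstack([cv2.resize(x[:,:,::-1],(400,480),interpolation=cv2.INTER_CUBIC) for x in(a[170:266,230:310],b[160:256,238:318])]))
E
```

```text
t: 8.1
eef_pos: [0.5401, -0.0386, 0.137]
orientation: [-0.0, 0.946, -0.323, 0.001]
contact_force: [-0.4, 0.0, 0.1]
finger_gap: 0.0237
grasp_force: 0.0
t 8.1 pos [ 0.5401 -0.0386  0.137 ] yaw -37.69 shift units now [-0.08  0.15  0.2 ] at goal yaw [-0.08  0.15  0.2 ] turn units [-0.01 -0.03  0.07] F [-0.4  0.   0.1] M [ 0.02  0.17 -0.03] gap 0.0237 grip 0.0 q [-0.28  0.06  1.89  0.    1.18  1.95]
t: 8.6
eef_pos: [0.5398, -0.0389, 0.1364]
orientation: [0.0, 0.946, -0.323, 0.001]
contact_force: [-0.6, -1.7, 5.9]
finger_gap: 0.0123
grasp_force: 4.0
t 8.6 pos [ 0.5398 -0.0389  0.1364] yaw -37.72 shift units now [-0.08  0.13  0.17] at goal yaw [-0.07  0.13  0.17] turn units [-0.   -0.02  0.06] F [-0.6 -1.7  5.9] M [-0.22  0.29 -0.04] gap 0.0123 grip 3.981209546327591 q [-0.28  0.06  1.89 -0.    1.18  1.95]
```

View pics/e.png

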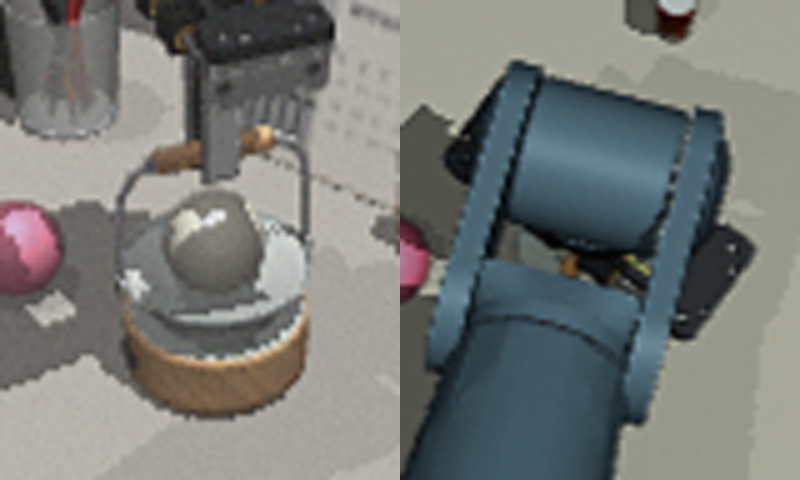

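The bar is gripped (gap 12.3 mm), with the front finger at (222,150) near the bar's middle at (212,150). The grip pulled the top a few mm sideways, because my last correction had the wrong sign. I'm opening a little, recentring and gripping again.

```bash
python3 -m inch '[[[0,0,0],[0,0,0],-0.5],[[0,0,0],[0,0,0],-0.5],[[-0.06,0.2,0.1],[0,0,0],-0.5],[[0,0,0],[0,0,0],-0.5],[[0,0,0],[0,0,0],-0.5],[[0,0,0],[0,0,0],-1],[[0,0,0],[0,0,0],-1],[[0,0,0],[0,0,0],-1],[[0,0,0],[0,0,0],-1],[[0,0,0],[0,0,0],-1],[[0,0,0],[0,0,0],-1]]' 5
python3 -c "
from h import *
to((.536,-.043,.133),-38)"
```

```text
t: 9.62
eef_pos: [0.5357, -0.0408, 0.1334]
orientation: [-0.0, 0.946, -0.323, -0.0]
contact_force: [0.7, 1.7, -0.1]
finger_gap: 0.0119
grasp_force: 5.0
t 9.62 pos [ 0.5357 -0.0408  0.1334] yaw -37.71 shift units now [0.08 0.08 0.02] at goal yaw [0.08 0.08 0.02] turn units [-0.    0.    0.06] F [ 0.7  1.7 -0.1] M [0.25 0.08 0.04] gap 0.0119 grip 4.993733167648315 q [-0.29  0.06  1.9   0.    1.18  1.94]
```

Side force flipped sign, so the true centre lies halfway between. Shifting back 2 mm, gripping firmly, and pushing down.

```bash
python3 -m inch '[[[0,-0.1,0],[0,0,0],-1],[[0,0,0],[0,0,0],-1],[[0,0,0],[0,0,0],-1],[[0,0,0],[0,0,0],-1]]' 40
python3 -c "
from h import *
to((.536,-.043,.133),-38)"
python3 -m inch '[[[0,0,0.06],[0,0,0],-1],[[0,0,0.06],[0,0,0],-1],[[0,0,0.06],[0,0,0],-1],[[0,0,0.06],[0,0,0],-1],[[0,0,0.04],[0,0,0],-1],[[0,0,0],[0,0,0],-1],[[0,0,0],[0,0,0],-1]]' 40
python3 -c "
from h import *
to((.536,-.043,.133),-38)"
```

```text
t: 9.95
eef_pos: [0.5367, -0.0395, 0.1333]
orientation: [0.0, 0.946, -0.323, -0.0]
contact_force: [-0.1, -1.0, 0.0]
finger_gap: 0.0117
grasp_force: 40.0
t 9.95 pos [ 0.5367 -0.0395  0.1333] yaw -37.7 shift units now [0.08 0.16 0.01] at goal yaw [0.08 0.16 0.01] turn units [0.01 0.   0.06] F [-0.1 -1.   0. ] M [-0.2   0.44 -0.01] gap 0.0117 grip 39.99188482761383 q [-0.28  0.06  1.9  -0.    1.18  1.95]
t: 10.53
eef_pos: [0.5375, -0.0397, 0.1295]
orientation: [0.0, 0.946, -0.323, 0.001]
contact_force: [-3.6, -0.6, 7.2]
finger_gap: 0.0118
grasp_force: 40.0
t 10.53 pos [ 0.5375 -0.0397  0.1295] yaw -37.7 shift units now [ 0.04  0.18 -0.18] at goal yaw [ 0.04  0.18 -0.18] turn units [-0.   -0.02  0.06] F [-3.6 -0.6  7.2] M [-0.09  0.97 -0.03] gap 0.0118 grip 39.99386250972748 q [-0.28  0.07  1.9  -0.    1.17  1.95]
```

```bash
python3 -m inch '[[[0,0,0.06],[0,0,0],-1],[[0,0,0.06],[0,0,0],-1],[[0,0,0],[0,0,-0.2],-1],[[0,0,0],[0,0,-0.4],-1],[[0,0,0],[0,0,-0.5],-1],[[0,0,0],[0,0,-0.5],-1],[[0,0,0],[0,0,-0.5],-1],[[0,0,0],[0,0,-0.5],-1],[[0,0,0],[0,0,-0.4],-1]]' 40
python3 -c "
from h import *
to((.536,-.043,.1283),52)"
```

```text
t: 11.28
eef_pos: [0.5387, -0.0401, 0.1281]
orientation: [0.0, 0.978, -0.207, 0.002]
contact_force: [-2.1, -1.4, 9.3]
finger_gap: 0.0113
grasp_force: 40.0
t 11.28 pos [ 0.5387 -0.0401  0.1281] yaw -23.87 shift units now [-0.07  0.19 -0.01] at goal yaw [-0.2  -0.02 -0.01] turn units [  0.04  -0.05 -16.55] F [-2.1 -1.4  9.3] M [-0.26  0.63 -0.06] gap 0.0113 grip 39.99361574649811 q [-0.28  0.07  1.9  -0.    1.16  1.7 ]
```

```bash
python3 -m inch '[[[0,0,0],[0,0,-0.5],-1],[[0,0,0],[0,0,-0.7],-1],[[0,0,0],[0,0,-0.8],-1],[[0,0,0],[0,0,-0.8],-1],[[0,0,0],[0,0,-0.8],-1],[[0,0,0],[0,0,-0.8],-1],[[0,0,0],[0,0,-0.8],-1],[[0,0,0],[0,0,-0.8],-1],[[0,0,0],[0,0,-0.8],-1],[[0,0,0],[0,0,-0.7],-1],[[0,0,0],[0,0,-0.4],-1]]' 40
python3 -c "
from h import *
to((.536,-.043,.128),44.5)"
```

```text
t: 12.2
eef_pos: [0.539, -0.0403, 0.1282]
orientation: [0.001, 0.994, 0.108, 0.002]
contact_force: [-0.9, -1.3, 9.1]
finger_gap: 0.0115
grasp_force: 40.0
t 12.2 pos [ 0.539  -0.0403  0.1282] yaw 12.37 shift units now [-0.18  0.1   0.01] at goal yaw [-0.2  -0.01  0.01] turn units [ 0.05 -0.04 -7.01] F [-0.9 -1.3  9.1] M [-0.45  0.47 -0.14] gap 0.0115 grip 39.993937611579895 q [-0.28  0.07  1.9  -0.    1.16  1.07]
```

```bash
python3 -m inch '[[[0,0,0],[0,0,-0.5],-1],[[0,0,0],[0,0,-0.7],-1],[[0,0,0],[0,0,-0.8],-1],[[0,0,0],[0,0,-0.8],-1],[[0,0,0],[0,0,-0.8],-1],[[0,0,0],[0,0,-0.8],-1],[[0,0,0],[0,0,-0.8],-1],[[0,0,0],[0,0,-0.8],-1],[[0,0,0],[0,0,-0.6],-1],[[0,0,0],[0,0,-0.4],-1],[[0,0,0],[0,0,0],-1],[[0,0,0],[0,0,0],-1]]' 40
python3 -c "
from h import *
to((.539,-.0403,.128),44.5)"
```

```text
t: 13.2
eef_pos: [0.5394, -0.0405, 0.1283]
orientation: [0.002, 0.926, 0.377, 0.002]
contact_force: [-1.2, -1.5, 8.8]
finger_gap: 0.0116
grasp_force: 40.0
t 13.2 pos [ 0.5394 -0.0405  0.1283] yaw 44.32 shift units now [-0.01 -0.02  0.02] at goal yaw [-0.01 -0.02  0.02] turn units [ 0.08 -0.03 -0.04] F [-1.2 -1.5  8.8] M [-0.5   0.22 -0.07] gap 0.0116 grip 39.99256074428558 q [-0.28  0.07  1.9  -0.    1.16  0.51]
```

Turned 82° with no resistance. Letting it rise.

```bash
python3 -m inch '[[[0,0,-0.06],[0,0,0],-1],[[0,0,-0.1],[0,0,0],-1],[[0,0,-0.1],[0,0,0],-1],[[0,0,-0.1],[0,0,0],-1],[[0,0,-0.1],[0,0,0],-1],[[0,0,-0.1],[0,0,0],-1],[[0,0,-0.1],[0,0,0],-1],[[0,0,-0.06],[0,0,0],-1],[[0,0,0],[0,0,0],-1]]' 40
python3 -c "
from h import *
to((.539,-.0403,.128),44.5)"
```

```text
t: 13.95
eef_pos: [0.5365, -0.0392, 0.1395]
orientation: [-0.0, 0.926, 0.377, -0.001]
contact_force: [-0.0, -0.8, -4.9]
finger_gap: 0.0116
grasp_force: 40.0
t 13.95 pos [ 0.5365 -0.0392  0.1395] yaw 44.34 shift units now [0.05 0.13 0.57] at goal yaw [0.05 0.13 0.57] turn units [-0.01  0.01 -0.03] F [-0.  -0.8 -4.9] M [-0.59  0.01  0.03] gap 0.0116 grip 39.990922808647156 q [-0.28  0.05  1.9  -0.    1.19  0.51]
```

```bash
python3 -m inch '[[[0,0,-0.06],[0,0,0],-1],[[0,0,-0.12],[0,0,0],-1],[[0,0,-0.15],[0,0,0],-1],[[0,0,-0.15],[0,0,0],-1],[[0,0,-0.15],[0,0,0],-1],[[0,0,-0.15],[0,0,0],-1],[[0,0,-0.12],[0,0,0],-1],[[0,0,-0.06],[0,0,0],-1],[[0,0,0],[0,0,0],-1]]' 40
python3 - <<'E'
from h import *
to((.539,-.0403,.128),44.5)
a=save("scene","f0.png");cv2.imwrite("pics/f.png",cv2.resize(a[150:270,190:350,::-1],None,fx=4,fy=4,interpolation=cv2.INTER_CUBIC))
E
```

```text
t: 14.7
eef_pos: [0.5372, -0.0393, 0.1595]
orientation: [0.0, 0.926, 0.377, 0.0]
contact_force: [0.1, 0.5, -3.8]
finger_gap: 0.0113
grasp_force: 40.0
t 14.7 pos [ 0.5372 -0.0393  0.1595] yaw 44.34 shift units now [0.03 0.1  1.58] at goal yaw [0.03 0.1  1.58] turn units [ 0.01 -0.01 -0.04] F [ 0.1  0.5 -3.8] M [-0.09  0.12  0.01] gap 0.0113 grip 39.990044832229614 q [-0.28  0.03  1.88  0.    1.23  0.51]
```

View pics/f.png

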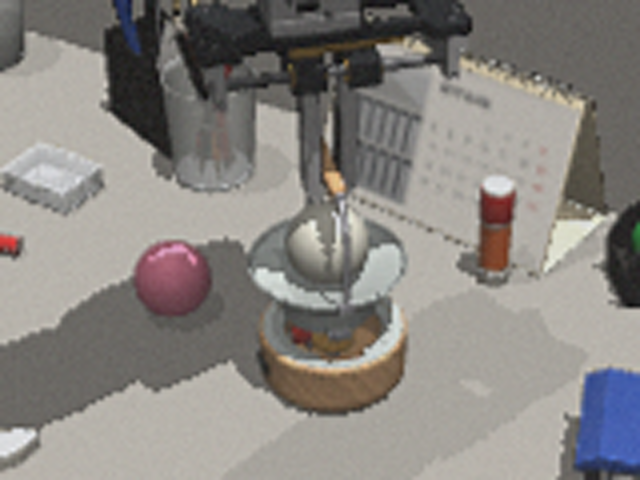

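The top is free and level, with the ball centred at (325,245) in the crop. I'm lifting further.

```bash
python3 -m inch '[[[0,0,-0.15],[0,0,0],-1],[[0,0,-0.3],[0,0,0],-1],[[0,0,-0.45],[0,0,0],-1],[[0,0,-0.5],[0,0,0],-1],[[0,0,-0.5],[0,0,0],-1],[[0,0,-0.5],[0,0,0],-1],[[0,0,-0.5],[0,0,0],-1],[[0,0,-0.5],[0,0,0],-1],[[0,0,-0.5],[0,0,0],-1],[[0,0,-0.4],[0,0,0],-1],[[0,0,-0.3],[0,0,0],-1],[[0,0,-0.15],[0,0,0],-1]]' 40
python3 -m inch '[[[-0.06,0.04,0],[0,0,0],-1],[[-0.12,0.075,0],[0,0,0],-1],[[-0.18,0.11,0],[0,0,0],-1],[[-0.24,0.15,0],[0,0,0],-1],[[-0.3,0.185,0],[0,0,0],-1],[[-0.3,0.185,0],[0,0,0],-1],[[-0.3,0.185,0],[0,0,0],-1],[[-0.3,0.185,0],[0,0,0],-1],[[-0.3,0.185,0],[0,0,0],-1],[[-0.3,0.185,0],[0,0,0],-1],[[-0.3,0.185,0],[0,0,0],-1],[[-0.3,0.185,0],[0,0,0],-1]]' 40
python3 -m inch '[[[-0.3,0.185,0],[0,0,0],-1],[[-0.3,0.185,0],[0,0,0],-1],[[-0.3,0.185,0],[0,0,0],-1],[[-0.3,0.185,0],[0,0,0],-1],[[-0.3,0.185,0],[0,0,0],-1],[[-0.3,0.185,0],[0,0,0],-1],[[-0.3,0.185,0],[0,0,0],-1],[[-0.3,0.185,0],[0,0,0],-1],[[-0.3,0.185,0],[0,0,0],-1],[[-0.3,0.185,0],[0,0,0],-1],[[-0.3,0.185,0],[0,0,0],-1],[[-0.3,0.185,0],[0,0,0],-1]]' 40
python3 -m inch '[[[-0.24,0.15,0],[0,0,0],-1],[[-0.18,0.11,0],[0,0,0],-1],[[-0.12,0.075,0],[0,0,0],-1],[[-0.06,0.04,0],[0,0,0],-1],[[0,0,0],[0,0,0],-1],[[0,0,0],[0,0,0],-1],[[0,0,0],[0,0,0],-1],[[0,0,0],[0,0,0],-1],[[0,0,0],[0,0,0],-1],[[0,0,0],[0,0,0],-1],[[0,0,0],[0,0,0],-1],[[0,0,0],[0,0,0],-1]]' 40
python3 - <<'E'
from h import *
to((.539,-.0403,.128),44.5)
a=save("scene","g0.png");cv2.imwrite("pics/g.png",cv2.resize(a[120:270,230:410,::-1],None,fx=4,fy=4,interpolation=cv2.INTER_CUBIC))
E
```

```text
t: 15.75
eef_pos: [0.5373, -0.0394, 0.2553]
orientation: [0.0, 0.926, 0.377, 0.001]
contact_force: [-0.3, -0.1, -4.0]
finger_gap: 0.0112
grasp_force: 40.0
t: 16.75
eef_pos: [0.5198, -0.1086, 0.2541]
orientation: [0.0, 0.926, 0.377, 0.0]
contact_force: [-0.2, 0.3, -3.3]
finger_gap: 0.0114
grasp_force: 40.0
t: 17.75
eef_pos: [0.4993, -0.1906, 0.2541]
orientation: [0.0, 0.926, 0.377, -0.0]
contact_force: [-0.0, 0.5, -4.4]
finger_gap: 0.0117
grasp_force: 40.0
t: 18.75
eef_pos: [0.4962, -0.2036, 0.2541]
orientation: [0.0, 0.926, 0.377, 0.0]
contact_force: [-0.3, -0.5, -4.3]
finger_gap: 0.0114
grasp_force: 40.0
t 18.75 pos [ 0.4962 -0.2036  0.2541] yaw 44.34 shift units now [ 7.24 -4.34  6.3 ] at goal yaw [ 7.25 -4.32  6.3 ] turn units [ 0.   -0.   -0.03] F [-0.3 -0.5 -4.3] M [-0.06  0.12 -0.02] gap 0.0114 grip 39.98987674713135 q [-0.6  -0.06  1.8   0.    1.41  0.2 ]
```

View pics/g.png

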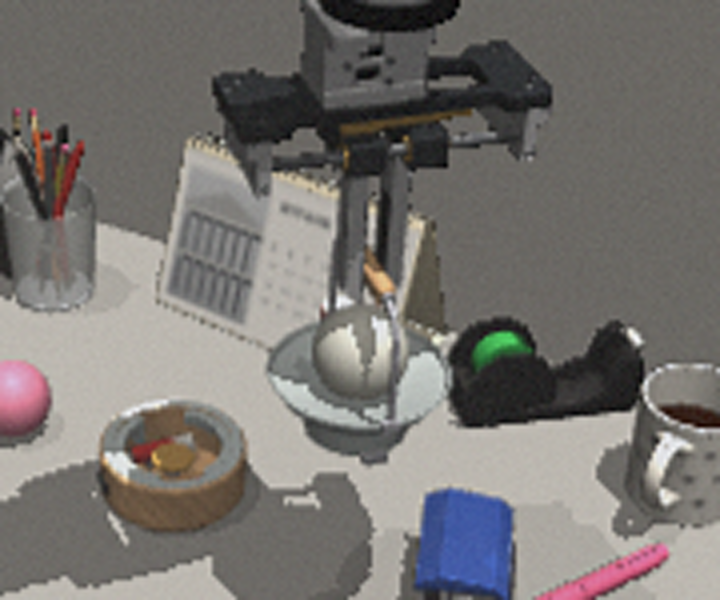

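The base stands open at (172,465) in the crop. The top is held level at (358,385), well to one side of it, with the ball in the middle of the dish at (360,350). Handing in.

```bash
python3 -c "
from station import job
print(job.sign_off())"
```

```text
the job is handed in; nothing more can be done
None
```

The lamp's top is off and the job is handed in, though the hand-in gave no verdict; the arm is holding the top level and still about 15 cm above the desk and 17 cm to the side of the base's axis, with the ball in the middle of the dish.

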